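Start the mixer for the plate with the vial

TASK

With the fingertips, lightly press the round key in front of the mixer plate on which the vial stands, then lightly press the long start bar at the front of the mixer, and draw the hand back well clear. Let both keys spring back, and do not touch the other two round keys, the things standing on the plates or anything lying about on the bench; nothing is to be picked up.

Things in the scene. Friction and masses are not known exactly. Their poses are not given: they have to be found in the camera images.
- mixer: bench mixer fixed to the bench: flat white box 220 (x) x 300 (y) mm, deck 45 mm above the bench, three steel plates 72 mm across in a row along its y at the back (tops 48 mm above the bench, 95 mm apart), a round key in front of each plate, and one long start bar in front of the middle key. Origin on the bench, 10 mm behind the middle of the box's underside; x points to its back (away from the robot), y to its left, z up. The box reaches from x = -120 to +100 mm
- plate_left (a point): centre of the top of the mixer's +y (left seen from the robot) plate
- key_left_top (a point): centre of the top face of the grey round key (24 mm across, standing 13 mm above the deck, 58 mm above the bench) 90 mm in front of the left plate; it moves with the key
- key_left (a joint): how far the left round key is pressed down: 0 up, 0.009 m fully down; a spring, about 1 N to start it, 3 N at 3 mm, where it registers, 6.6 N fully down; springs back when let go
- plate_middle (a point): centre of the top of the mixer's middle plate
- key_middle_top (a point): centre of the top face of the grey round key (24 mm across, standing 13 mm above the deck, 58 mm above the bench) 90 mm in front of the middle plate; it moves with the key
- key_middle (a joint): how far the middle round key is pressed down: 0 up, 0.009 m fully down; a spring, about 1 N to start it, 3 N at 3 mm, where it registers, 6.6 N fully down; springs back when let go
- plate_right (a point): centre of the top of the mixer's -y (right seen from the robot) plate
- key_right_top (a point): centre of the top face of the grey round key (24 mm across, standing 13 mm above the deck, 58 mm above the bench) 90 mm in front of the right plate; it moves with the key
- key_right (a joint): how far the right round key is pressed down: 0 up, 0.009 m fully down; a spring, about 1 N to start it, 3 N at 3 mm, where it registers, 6.6 N fully down; springs back when let go
- start_bar_top (a point): centre of the top face of the grey long start bar (18 mm in x by 60 mm in y of the mixer, standing 13 mm above the deck), 47 mm in front of the middle round key; it moves with the bar
- start_bar (a joint): how far the start bar is pressed down: same travel, spring and registering depth as the round keys
- vial: capped sample vial, 27 mm across, 50 mm tall, standing loose on one of the three plates, which differs from run to run; origin at the centre of its underside
- dish: clear petri dish, 89 mm across, 14 mm high, loose on another plate; origin at the centre of its underside. Leave alone
- cap: small open cap, 22 mm across, 16 mm high, loose on the third plate; origin at the centre of its underside. Leave alone
- other_vial: another vial, same size, standing on the bench to the right of the mixer, not on it; leave alone
- marker: marker pen 132 mm long lying on the bench to the right; leave alone
- spatula: wooden spatula 178 mm long, 8 mm thick, lying on the bench to the left of the mixer, near the front; leave alone

How it is judged:
By the outcome, as a careful person would: the job done as asked, in the order asked, and still so for the second after the job is handed in, with the robot touching nothing.
It also fails if it takes over 42 s, if anything falls off the work surface, if the arm or the gripper's body presses on something with over 40 N, if the wrist force passes 120 N, or if a joint passes its speed limit or range.

ROBOT

A 6-joint arm with a two-finger parallel gripper is mounted at the origin on a cart in front of the work surface, level with it; the furniture and walls round the work are solid. World frame = base frame: x ahead of the robot, y to its left, z up, the work surface at z = 0. Lengths are in mm, angles in rad, forces in N, time in s.
With the tool pointing down it reaches from about 275 to 750 mm from the base axis. Payload 10.2 kg.
Tool frame: the origin (TCP) lies where the fingers leave the gripper's body, on its centre line; the fingertips stand 73 mm ahead of it and the grasp point (between the pads) lies 54 mm ahead of it; z points along the fingers, y is the line along which they close (so a half turn about z gives the same grasp; the last joint's range is limited). The gripper opens to 85 mm and grips with 20 to 120 N. Pads are 22 mm wide; open, the fingers measure 114 mm over their backs; the gripper's body (76 mm by 85 mm) begins 54 mm behind the grasp point. The pads swing forward as they close: fully open they stand 13 mm farther back than shut.
Start: joints at [-1.497, 0.313, 1.498, -0, 1.331, -0.223], TCP at [153.529, -502.056, 303.894] pointing down, gripper open.
Joint ranges: [-2.94, 2.94], [-0.97, 2.17], [0.19, 2.56], [-1.23, 4.37], [0.02, 3.11], [-2.88, 2.88]. Speed limits (rad/s): [2.39, 2.39, 3.01, 3.14, 3.14, 3.14].

INTERFACE

Orientations are given as a unit quaternion [w, x, y, z].
In Python, from rig import ctrl gives the robot as it stands.
- The arm moves only by the shell command python3 -m creep 'ROWS' [OPENING] [FORCE]. ROWS is JSON, a list that holds one entry, the list of rows, each a list of 6 numbers: the shift along the world's x, y, z in units of 25 mm (1.0 is 25 mm), then the turn, a rotation vector about the world's x, y, z in units of 5 degrees (1.0 is 5 degrees). In form: [[[x, y, z, ax, ay, az], ...]]. A call has 1 to 20 rows; each row is the pose to reach, as a shift and turn from the pose commanded when the call began; what a row does not reach only later rows make up. A row lasts 1/12 s, in which the tool goes at most 41.7 mm and 7.16 degrees, less where a joint would pass 70% of its speed; a pose out of reach is approached as far as the arm can. A call with a gripper value outside its range is refused whole. OPENING is the finger opening in mm, from 0 to 85.4, set as the call begins (- or left out, the last holds). The fingers move at their own pace and stop on an object; FORCE is the grip in N (left out, the last holds). Time passes only in rows, so rows that repeat a pose let the fingers close. It gives the time, the measured TCP pose, the force, the opening and the grip force at its end, in the units of the state.
- ctrl.sense(): the state, without advancing time (a new reading comes with each control period).
- ctrl.capture(name): name is "scene" or "top" or "wrist"; returns a dict with "image" (480x640x3 uint8, red, green, blue), "fx", "fy", "cx", "cy" (pixels), "k1" (the pictures are not rectified: a ray, as slopes to the right and down, at radius r is drawn at 1 + k1 r^2 times it, then the intrinsics apply), "R" (3x3) and "t" (3): a world point X has camera coordinates R X + t. Camera axes: x right, y down, z forward; pixel columns grow to the right and rows downward; lengths in mm; the calibration is good to about 2 mm. A picture is of the moment at which its call begins. There is no depth.
- ctrl.finish_job(): hands the job in; it is judged then, once.
The state is a dict: "time_s": time; "joints": joint angles; "dq": joint speeds; "tau": joint torques, N m; "eef_pos": TCP position; "ee_rot": TCP orientation; "force": force on the tool from outside, world axes, zero at the start; "wrist_torque": the same for the moment, N m; "grip_width": opening from 0.0 (shut) to 1.0 (fully open); "grip_force": force on a finger pad.
Only numpy, scipy, OpenCV 4.12 (cv2) and the standard library are available. Lean on these libraries where they do the work, as an engineer would, in place of code of your own. Each camera call takes 0.05 s, during which the arm holds its last target. There are 200 camera calls.

## Working session

There is one attempt and no reset: what is moved stays moved. The work goes in short steps, Python scripts to look and compute and a shell command to move; the robot and the scene stay as the last step left them, time stands still between calls to the robot, and variables do not carry over. Pictures are saved under pics/ and viewed, at most 10 in all, crops included, and the job is handed in when it is done.

```bash
mkdir -p pics; cat > h.py <<'E'
from rig import ctrl
import numpy as np, cv2, json
def cap(n,f):
    c=ctrl.capture(n); cv2.imwrite(f'pics/{f}.png',c['image'][:,:,::-1])
    json.dump({k:np.asarray(v).tolist() for k,v in c.items() if k!='image'},open(f'pics/{f}.json','w')); return c
def K(c): return np.array([[c['fx'],0,c['cx']],[0,c['fy'],c['cy']],[0,0,1.]]),np.array([c['k1'],0,0,0.])
def ray(f,u,v,z):
    c=json.load(open(f'pics/{f}.json')); k,d=K(c); R=np.array(c['R']);t=np.array(c['t'])
    p=cv2.undistortPoints(np.array([[[u,v]]],float),k,d)[0,0]
    D=R.T@[p[0],p[1],1]; C=-R.T@t; return C+D*(z-C[2])/D[2]
def proj(f,X):
    c=json.load(open(f'pics/{f}.json')); k,d=K(c)
    return cv2.projectPoints(np.array(X,float).reshape(-1,3),cv2.Rodrigues(np.array(c['R']))[0],np.array(c['t']),k,d)[0][:,0]
E
python3 -c "
from h import *
cap('scene','s0');cap('top','t0');s=ctrl.sense();print(s['time_s'],s['eef_pos'],s['ee_rot'],s['grip_width'])"
```

```text
0.1 [ 153.51687395 -501.89810245  303.39350248] [-5.84460446e-04  9.89008293e-01  1.47858902e-01  2.57143033e-05] 0.9967423727167218
```

View pics/t0.png

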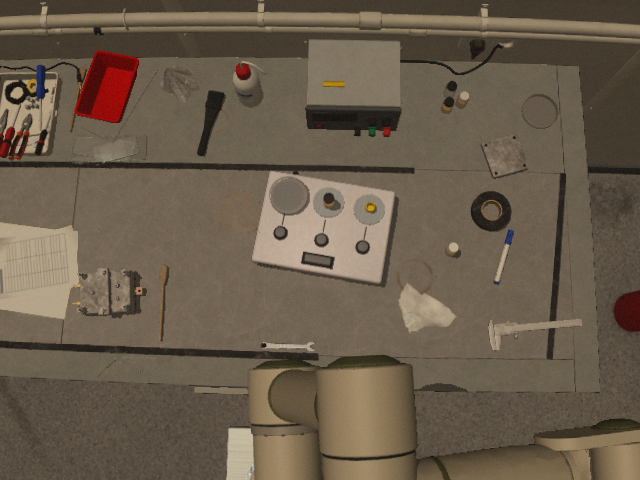

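View pics/s0.png

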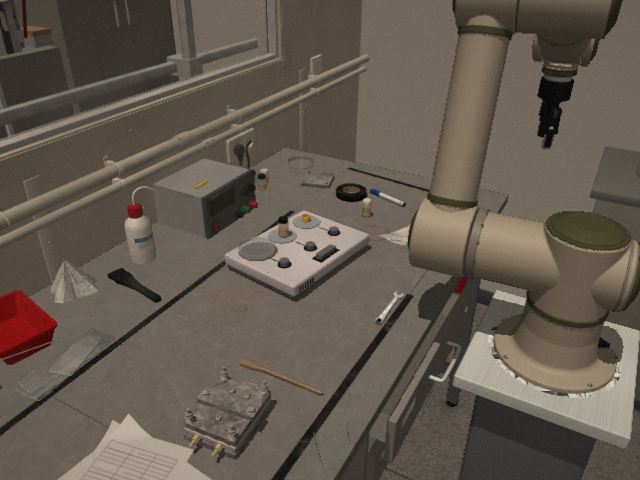

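The vial stands on the middle plate, with the dish on the left plate and the cap on the right. In the top view the middle key is near (321,240) and the bar near (318,260). I'll enlarge that area.

```bash
python3 -c "
from h import *
i=cv2.imread('pics/t0.png')[160:295,240:410]; cv2.imwrite('pics/t0c.png',cv2.resize(i,None,fx=4.4,fy=4.4,interpolation=cv2.INTER_CUBIC))
for n,u,v,z in [('kl',280.5,232.5,58),('km',321,239.5,58),('kr',362.5,246.5,58),('bar',318,260,58)]: print(n,ray('t0',u,v,z))
for u,v in [(269,171),(396,191),(382,284),(252,263)]: print(ray('t0',u,v,45))
"
```

```text
kl [584.56463345  51.50155794  58.        ]
km [570.30039349 -40.4423461   58.        ]
kr [ 556.18088548 -134.01611629   58.        ]
bar [523.40416726 -34.89973463  58.        ]
[733.58627977  85.47615395  45.        ]
[ 690.88424886 -210.65419204   45.        ]
[ 474.00517939 -179.32072913   45.        ]
[515.48740422 114.76226954  45.        ]
```

View pics/t0c.png

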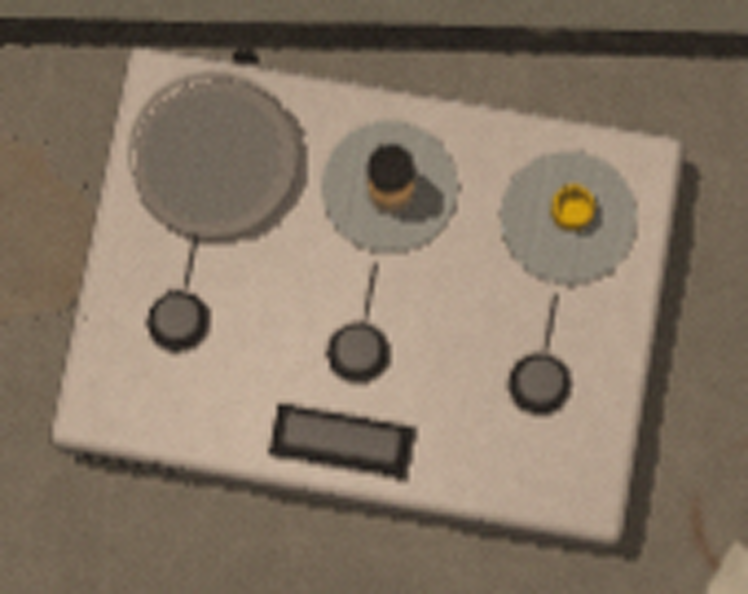

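The mixer's yaw is about -8.7° and the key spacing checks out (93 to 95 mm). Next I'll close the fingers and go to a point above the middle key.

```bash
python3 -m creep '[[[0.5,0.5,0,0,0,0],[1.5,1.7,0,0,0,-0.3],[2.5,2.8,0,0,0,-0.7],[3.5,3.9,0,0,0,-1.1],[4.5,5,0,0,0,-1.5],[5.5,6.1,0,0,0,-1.9],[6.5,7.2,0,0,0,-2.3],[7.5,8.3,0,0,0,-2.7],[8.5,9.4,0,0,0,-3.1],[9.5,10.5,0,0,0,-3.5],[10.5,11.6,0,0,0,-3.9],[11.5,12.7,0,0,0,-4.3],[12.5,13.8,0,0,0,-4.7],[13.5,14.9,0,0,0,-5.1],[14.5,16,-0.5,0,0,-5.1],[15.5,17.1,-1,0,0,-5.1],[16.2,18,-2,0,0,-5.1],[16.7,18.4,-3,0,0,-5.1],[16.7,18.4,-4,0,0,-5.1],[16.7,18.4,-4,0,0,-5.1]]]' 0 20
python3 -c "
from h import *
cap('scene','s1');cap('wrist','w1');s=ctrl.sense();print(s['time_s'],s['eef_pos'],s['ee_rot'],s['grip_width'],s['force'],s['dq'])
p=np.array(s['eef_pos']);print(proj('s1',[p-[0,0,73],[570.5,-41,58],[523.6,-34,58]]),proj('w1',[p-[0,0,73],[570.5,-41,58],[523.6,-34,58]]))"
```

```text
time_s: 1.77
eef_pos: [569.6, -40.8, 198.7]
ee_rot: [-0.001, 0.997, -0.073, -0.005]
force: [-0.5, -0.2, -1.1]
grip_width: 0.001
grip_force: 0.0
1.8667 [570.86481198 -42.2114213  203.97130511] [-9.83471464e-05  9.97248013e-01 -7.41346882e-02 -6.62846067e-04] -0.0002932696618243334 [-0.27327377 -0.69054154  0.44686632] [-0.00849006 -0.03940792 -0.03311759  0.0001779   0.00255884  0.00235388]
[[311.10281524 216.03705579]
 [310.97125439 243.20428983]
 [326.7630185  249.55534573]] [[322.83536446 305.89388493]
 [320.13611289 249.62102399]
 [320.13541831 321.42520102]]
```

View pics/w1.png

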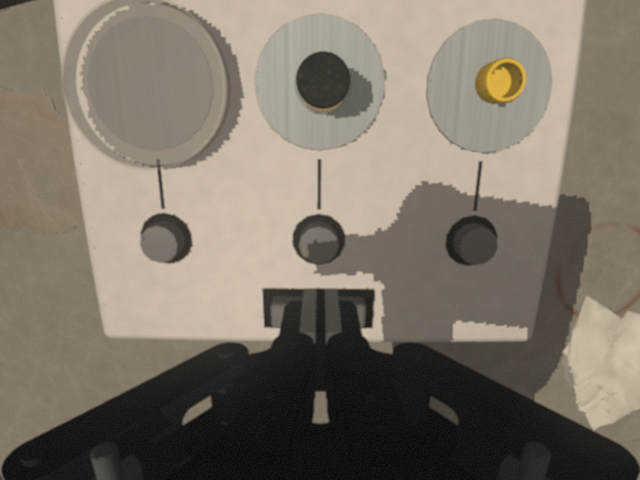

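The wrist view shows the tips nearly over the middle key. The key tops are at about (158,244), (319,243) and (470,243). I'll refine from these.

```bash
python3 -c "
from h import *
for u,v in [(159,244),(319,243.5),(471,243.5)]: print(ray('w1',u,v,58))
for u,v in [(130,100)]: pass
print(ray('w1',320.5,88,48))
i=cv2.imread('pics/s1.png')[170:290,220:380]; cv2.imwrite('pics/s1c.png',cv2.resize(i,None,fx=5,fy=5,interpolation=cv2.INTER_CUBIC))
"
```

```text
[587.95774253  52.90925442  58.        ]
[574.33268444 -40.90041958  58.        ]
[ 561.06083867 -129.71761594   58.        ]
[659.75866516 -54.51720789  48.        ]
```

View pics/s1c.png

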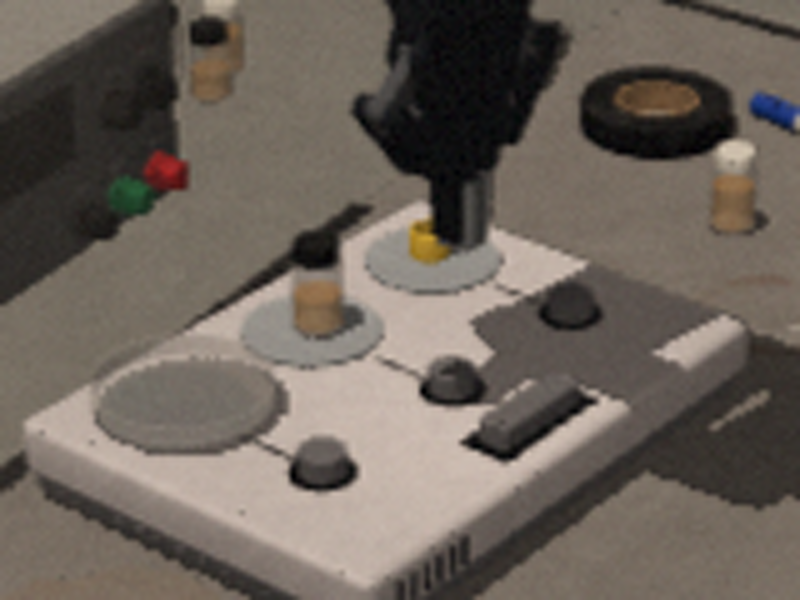

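```bash
python3 -m creep '[[[0.04,0.04,-0.5,0,0,0],[0.04,0.04,-1,0,0,0],[0.04,0.04,-1.5,0,0,0],[0.04,0.04,-2,0,0,0],[0.04,0.04,-2.4,0,0,0],[0.04,0.04,-2.6,0,0,0],[0.04,0.04,-2.7,0,0,0],[0.04,0.04,-2.7,0,0,0],[0.04,0.04,-2.7,0,0,0],[0.04,0.04,-2.7,0,0,0]]]'
python3 -c "
from h import *
s=ctrl.sense();print(s['eef_pos'],s['force'])
cap('wrist','w2');cap('scene','s2')
a=cv2.imread('pics/w2.png')[150:350,200:440];b=cv2.imread('pics/s2.png')[200:280,260:356]
cv2.imwrite('pics/c2.png',np.hstack([cv2.resize(a,(400,333)),cv2.resize(b,(400,333))]))"
```

```text
time_s: 2.7
eef_pos: [572.3, -41.2, 137.2]
ee_rot: [0.0, 0.997, -0.074, 0.001]
force: [0.0, 0.1, -0.4]
grip_width: 0.003
grip_force: 0.0
[572.31898924 -41.16126524 137.15583987] [ 0.01498712  0.06562938 -0.36285634]
```

View pics/c2.png

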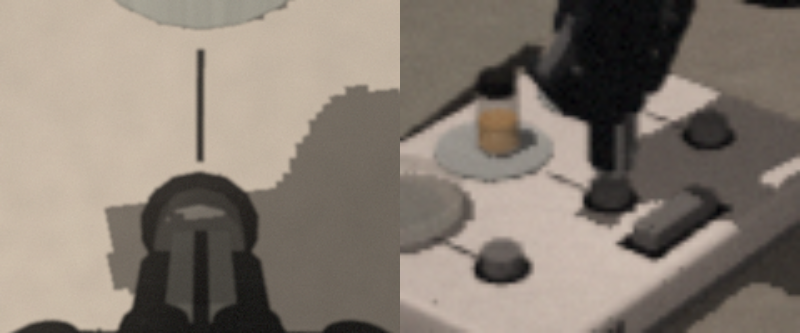

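The tips are right over the key, maybe a few mm toward the robot. I'll shift slightly forward and press.

```bash
python3 -m creep '[[[0.1,0,-0.06,0,0,0],[0.12,0,-0.12,0,0,0],[0.12,0,-0.18,0,0,0],[0.12,0,-0.24,0,0,0],[0.12,0,-0.3,0,0,0],[0.12,0,-0.34,0,0,0],[0.12,0,-0.34,0,0,0],[0.12,0,-0.34,0,0,0],[0.12,0,-0.34,0,0,0]]]'
```

```text
time_s: 3.55
eef_pos: [575.1, -41.0, 128.0]
ee_rot: [-0.0, 0.997, -0.074, 0.0]
force: [-1.4, 1.0, 2.1]
grip_width: -0.001
grip_force: 1.3
```

```bash
python3 -m creep '[[[0,0,-0.04,0,0,0],[0,0,-0.08,0,0,0],[0,0,-0.08,0,0,0],[0,0,-0.08,0,0,0],[0,0,-0.08,0,0,0],[0,0,-0.08,0,0,0]]]'; python3 -c "
from h import *
print(ctrl.sense()['force'])
cap('scene','s3');b=cv2.imread('pics/s3.png')[200:280,260:356]
cv2.imwrite('pics/c3.png',cv2.resize(b,(720,600),interpolation=cv2.INTER_CUBIC))"
```

```text
time_s: 4.05
eef_pos: [575.1, -41.0, 126.0]
ee_rot: [-0.0, 0.997, -0.074, 0.0]
force: [-0.6, 0.7, 3.8]
grip_width: 0.001
grip_force: 1.9
[-0.6401846   0.65098569  3.83270721]
```

View pics/c3.png

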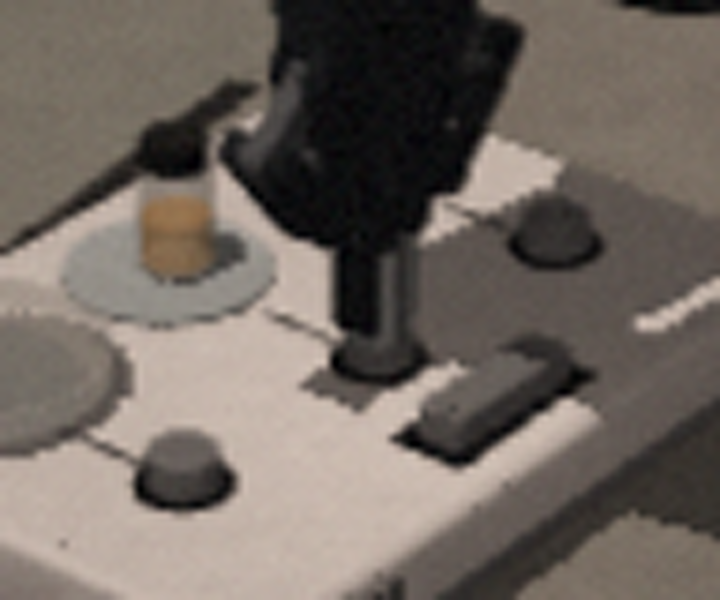

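Force and depth agree at about 4.5 mm, so the key has registered. I'll press a hair more, lift, move over the bar and stop just above it.

```bash
python3 -m creep '[[[0,0,-0.02,0,0,0],[0,0,-0.02,0,0,0],[0,0,0.3,0,0,0],[0,0,0.8,0,0,0],[0,0,1.1,0,0,0],[0,0,1.1,0,0,0],[-0.6,0.1,1.1,0,0,0],[-1.3,0.2,1.1,0,0,0],[-1.92,0.28,1.1,0,0,0],[-1.92,0.28,1.1,0,0,0],[-1.92,0.28,0.7,0,0,0],[-1.92,0.28,0.4,0,0,0],[-1.92,0.28,0.4,0,0,0],[-1.92,0.28,0.4,0,0,0],[-1.92,0.28,0.4,0,0,0]]]'
python3 -c "
from h import *
cap('wrist','w4');cap('scene','s4')
a=cv2.imread('pics/w4.png')[100:350,170:470];b=cv2.imread('pics/s4.png')[200:280,260:356]
cv2.imwrite('pics/c4.png',np.hstack([cv2.resize(a,(400,333)),cv2.resize(b,(400,333))]))"
```

```text
time_s: 5.35
eef_pos: [527.4, -34.2, 135.6]
ee_rot: [-0.0, 0.997, -0.074, -0.0]
force: [0.2, -0.7, 1.0]
grip_width: 0.001
grip_force: 0.0
```

View pics/c4.png

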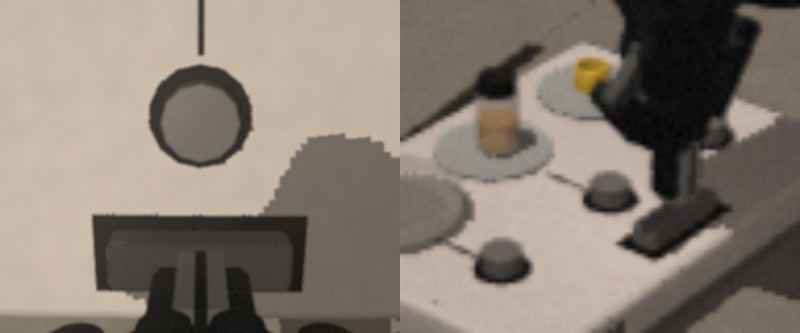

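The key has sprung back and the tips are centred over the bar. Pressing it to the same depth.

```bash
python3 -m creep '[[[0,0,-0.06,0,0,0],[0,0,-0.12,0,0,0],[0,0,-0.18,0,0,0],[0,0,-0.24,0,0,0],[0,0,-0.3,0,0,0],[0,0,-0.36,0,0,0],[0,0,-0.4,0,0,0],[0,0,-0.4,0,0,0],[0,0,-0.4,0,0,0],[0,0,-0.4,0,0,0],[0,0,-0.4,0,0,0]]]'; python3 -c "
from h import *
for _ in range(4): cap('scene','s5');print(ctrl.sense()['force'][2])
b=cv2.imread('pics/s5.png')[200:280,260:356]
cv2.imwrite('pics/c5.png',cv2.resize(b,(720,600),interpolation=cv2.INTER_CUBIC))"
```

```text
time_s: 6.37
eef_pos: [527.1, -34.1, 126.0]
ee_rot: [0.0, 0.997, -0.074, 0.0]
force: [-0.8, 0.4, 3.1]
grip_width: 0.006
grip_force: 1.9
3.736306133894224
3.4661751465288844
3.935763306058122
3.71256225854485
```

View pics/c5.png

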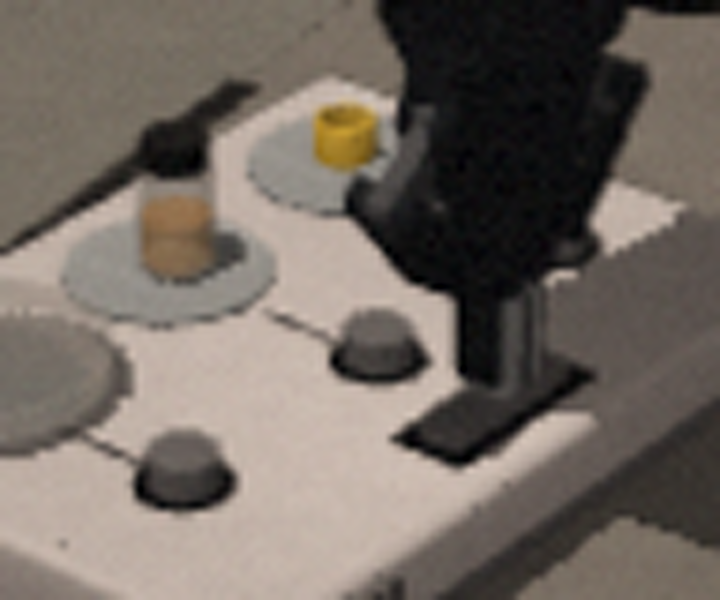

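The bar is visibly down at about 3.7 N, roughly 4 mm. Retracting.

```bash
python3 -m creep '[[[0,0,-0.01,0,0,0],[0,0,0.3,0,0,0],[0,0,1,0,0,0],[0,0,2,0,0,0],[0,0,3,0,0,0],[0,0,4,0,0,0],[0,0,5,0,0,0],[0,0,6,0,0,0],[-1,-1,7,0,0,0],[-2,-2,7,0,0,0],[-3,-3,7,0,0,0],[-4,-4,7,0,0,0],[-4,-5,7,0,0,0],[-4,-6,7,0,0,0],[-4,-7,7,0,0,0],[-4,-8,7,0,0,0],[-4,-8,7,0,0,0],[-4,-8,7,0,0,0],[-4,-8,7,0,0,0],[-4,-8,7,0,0,0]]]'
python3 -c "
from h import *
cap('scene','s6')
b=cv2.imread('pics/s6.png')[180:300,220:380]
cv2.imwrite('pics/c6.png',cv2.resize(b,(800,600),interpolation=cv2.INTER_CUBIC))"
```

```text
time_s: 8.23
eef_pos: [427.1, -233.1, 301.0]
ee_rot: [-0.0, 0.997, -0.074, -0.0]
force: [-0.4, 0.9, 0.1]
grip_width: -0.001
grip_force: 0.0
```

View pics/c6.png

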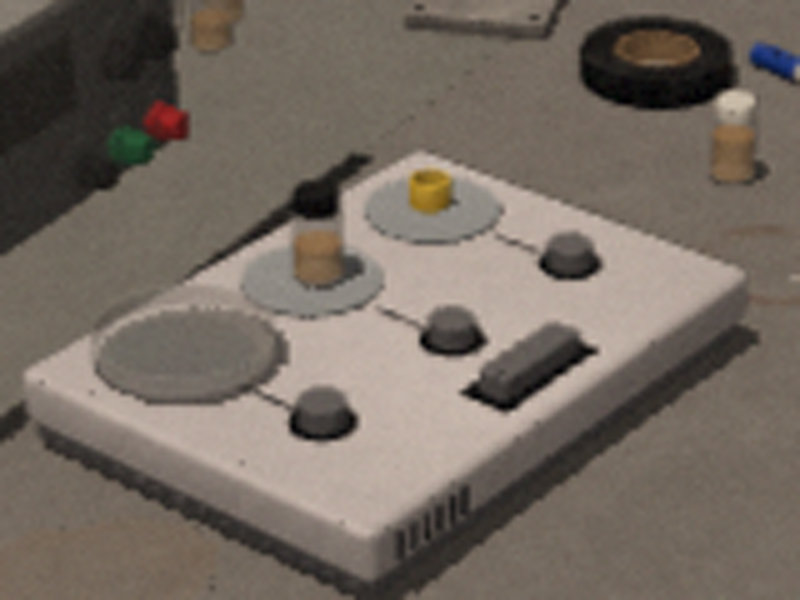

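Both keys are back up, nothing has been disturbed and the hand is clear.

```bash
python3 -c "
from rig import ctrl
print(ctrl.finish_job())"
```

```text
the job is handed in; nothing more can be done
None
```

I pressed the middle key (the vial's plate) and then the start bar, each about 4–5 mm deep at under 4 N; both sprang back, nothing else was touched, and I handed the job in at about 8 s with the hand well clear.

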